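# Centre-punch the drill spot of a dome hinge strap

## Robot

A 6-joint arm with a two-finger parallel gripper is mounted at the origin on a cart in front of the work surface, level with it; the furniture and walls round the work are solid. World frame = base frame: x ahead of the robot, y to its left, z up, the work surface at z = 0. Lengths are in mm, angles in rad, forces in N, time in s.
With the tool pointing down it reaches from about 400 to 825 mm from the base axis. Payload 7 kg.
Tool frame: the origin (TCP) lies midway between the tips of the shut fingers; the grasp point (between the pads) lies 19 mm behind it (tcp_to_grasp is the distance from the TCP to the grasp point, in mm); x points along the fingers, z is the direction in which the jaws open and shut, and the axes are right-handed (so a half turn about x gives the same grasp; the last joint's range is limited). The gripper opens to 85 mm and grips with 20 to 120 N. Pads are 22 mm wide; open, the fingers measure 114 mm over their backs; the gripper's body (76 mm by 85 mm) begins 54 mm behind the grasp point. The pads swing forward as they close: fully open they stand 13 mm farther back than shut.
Start: joints at [1.596, 0.359, 0.012, 0, -1.224, -0.288], TCP at [175.365, 651.799, 231.302] pointing down, gripper open.
Joint ranges: [-3.07, 3.07], [-1.43, 2.12], [-1.02, 1.25], [-3.03, 1.67], [-3.05, -0], [-3.03, 3.03]. Speed limits (rad/s): [2.39, 2.39, 3.01, 3.14, 3.14, 3.14].

## Interface

Orientations are given as a rotation vector (axis times angle).
In Python, from cell import * gives the robot as it stands. The module is installed in compiled form; this text tells all that it offers.
- The arm moves only by the shell command python3 -m creep 'ROWS' [FORCE]. ROWS is JSON, a list of rows, each a list of 3 entries, a list of its own where there are three numbers: the finger opening in m, from 0 to 0.0854, then the shift along the tool's x, y, z in m, then the turn about the tool's x in degrees. In form: [[claw, [dx, dy, dz], turn], ...]. A call has 1 to 20 rows; each row shifts and turns the commanded pose from where the row before left it, along the tool's axes as they then stand; what a row does not reach is not made up. A row lasts 1/10 s, in which the tool goes at most 50 mm and 8.59 degrees, less where a joint would pass 70% of its speed; a pose out of reach is approached as far as the arm can. A call is refused whole if a number of a shift passes 0.05 or a number of a turn 8.59, either way. A call with a gripper value outside its range is refused whole. The fingers move at their own pace and stop on an object; FORCE is the grip in N (left out, the last holds). Time passes only in rows, so rows that do not move let the fingers close. It gives the time, the measured TCP pose, the force and the opening at its end, in the units of the state.
- get_state(): the state, without advancing time (a new reading comes with each control period).
- capture(name): name is "scene" or "top" or "wrist"; returns the picture (384x512x3 uint8, blue, green, red); there is no depth.
- camera_info(name): a dict with "camera_matrix" (3x3 intrinsics, pixels), "T" (4x4, takes a point from camera to world coordinates); the wrist camera has in their place "mount" (4x4, takes a point from camera to tool coordinates, whose origin is the TCP and whose axes are the tool frame's). Camera axes: x right, y down, z forward; pixel columns grow to the right and rows downward; lengths in mm; the calibration is good to about 2 mm. A picture is of the moment at which its call begins: read the wrist's pose just before it. camera_info takes no time and is no camera call.
- sign_off(): hands the job in, once; it reports no verdict.
The state is a dict: "clock": time; "joint_pos": joint angles; "dq": joint speeds; "joint_torque": joint torques, N m; "tool_pos": TCP position; "tcp_rot": TCP orientation; "contact_force": force on the tool from outside, world axes, zero at the start; "wrist_torque": the same for the moment, N m; "gripper_width": finger opening in mm.
Only numpy, scipy, OpenCV 4.12 (cv2) and the standard library are available. Lean on these libraries where they do the work, as an engineer would, in place of code of your own. Each camera call takes 0.05 s, during which the arm holds its last target. There are 200 camera calls.

## Task

The new hinge strap for the bread dome needs its drill spot marked. Take the spring-loaded centre punch out of its stand, set its point upright on the scribed cross and press straight down until you feel it snap and the mark is sunk; do not press on hard after that, or the strap bends. Then put the punch back in its stand, upright with its collar down on the wood, let go, and leave the things on the counter where they are.

Things in the scene. Friction and masses are not known exactly. Their poses are not given: they have to be found in the camera images.
- punch: Steel centre punch, 0.19 kg, standing point down in its stand. Origin: on its axis, in the underside of its collar; own z runs up the axis, away from the point. Collar 28 mm across, z 0 to 6 mm; round dark ribbed grip 18 mm across, z 6 to 68 mm; brass cap 21 mm across, z 68 to 80 mm. Below the collar a shank 14 mm across, tapering from z -40 mm to the nose at z -54 mm.
- nose (a point): Nose end of the barrel, on the axis, 54 mm below the punch's origin. A thin sprung point, 5 mm across, sticks 9 to 25 mm out of it: it differs each time and is not reported, so the first contact must be felt. 2 N start to push the point in, then 1.5 N per mm, up to 7.6 mm (14 N); there it is hard against its stop and pressing on is rigid.
- spot (a point): The drill spot: middle of the scribed cross on a 10 mm disc, in the top face of the strap, 34 mm above the counter. The point must be within 3 mm of it. More than 20 N of the punch on strap or block bends the strap.
- mark (a joint): Depth of the mark at the spot in m: 0 unmarked. With about 13 N of the punch on the spot the snap comes: the point jumps down 2.5 mm, the force falls suddenly by about 3 N, and the mark stays at 0.0025.
- block: Fixed wooden block 116 x 58 x 30 mm, with the aluminium strap 96 x 30 x 4 mm screwed lengthwise on its top. Origin: centre of its underside. Own x runs along the strap; the spot is 24 mm from the middle towards +x, a drilled 6 mm hole and a screw head lie towards -x.
- stand: Fixed dark wooden tool stand, foot 80 x 80 mm, four posts and a bored top 70 x 70 x 24 mm whose upper face is 92 mm above the counter. Origin: centre of its underside.
- seat (a point): Centre of the stand's hole, in its upper face: 20 mm across, chamfered, right through the top, free below down to 8 mm above the counter. The seated punch has its origin here.
- cup: White porcelain cup, 73 mm across, 61 mm high. Origin: centre of its underside. To be left alone.
- bun: Croissant 49 x 84 x 38 mm. Origin: centre of its underside. To be left alone.
- ring_cookie: Ring-shaped cookie 62 x 58 x 23 mm. Origin: centre of its underside. To be left alone.
- biscuit: Flat butter biscuit 32 x 48 x 14 mm. Origin: centre of its underside. To be left alone.
- card_croissant: Price card on a wooden foot 22 x 70 x 58 mm. Origin: centre of its underside. To be left alone.
There are look-alikes about, which are no part of the job. There is more than one size of the punch; the job needs the largest.

How it is judged:
By the outcome, as a careful person would: the job done as asked, in the order asked, and still so for the second after the job is handed in, with the robot touching nothing.
It also fails if it takes over 72 s, if anything falls off the work surface, if the arm or the gripper's body presses on something with over 40 N, if the wrist force passes 120 N, or if a joint passes its speed limit or range.

## Working session

There is one attempt and no reset: what is moved stays moved. The work goes in short steps, Python scripts to look and compute and a shell command to move; the robot and the scene stay as the last step left them, time stands still between calls to the robot, and variables do not carry over. Pictures are saved under pics/ and viewed, about 8 in all and at most 12, crops included, and the job is handed in when it is done.

```bash
mkdir -p pics; cat > h.py <<'E'
from cell import *
import numpy as np, cv2
from scipy.spatial.transform import Rotation as R
def cam(name,s=None):
    i=camera_info(name); K=np.array(i["camera_matrix"])
    if "T" in i: T=np.array(i["T"])
    else:
        s=s or get_state(); W=np.eye(4); W[:3,:3]=R.from_rotvec(s["tcp_rot"]).as_matrix(); W[:3,3]=s["tool_pos"]; T=W@np.array(i["mount"])
    return K,T
def ray(K,T,px):
    d=T[:3,:3]@np.linalg.solve(K,[px[0],px[1],1]); return T[:3,3],d/np.linalg.norm(d)
def onz(K,T,px,z):
    o,d=ray(K,T,px); return o+d*(z-o[2])/d[2]
def tri(rs):
    A=sum(np.eye(3)-np.outer(d,d) for o,d in rs); b=sum((np.eye(3)-np.outer(d,d))@o for o,d in rs)
    p=np.linalg.solve(A,b); return p,[np.linalg.norm((np.eye(3)-np.outer(d,d))@(p-o)) for o,d in rs]
def proj(K,T,p):
    q=K@(np.linalg.inv(T)@np.append(p,1))[:3]; return q[:2]/q[2]
E
python3 - <<'E'
from h import *
np.set_printoptions(precision=2,suppress=True)
s=get_state(); print(s)
for n in("scene","top","wrist"):
    K,T=cam(n,s); print(n,K,T); cv2.imwrite(f"pics/{n}0.png",capture(n))
a=[cv2.imread(f"pics/{n}0.png") for n in("scene","top")]
cv2.imwrite("pics/st.png",cv2.resize(np.vstack(a),None,fx=.78,fy=.78) if 0 else a[0])
E
```

```text
{'clock': 0.0, 'joint_pos': array([ 1.6 ,  0.36,  0.01, -0.  , -1.22, -0.29]), 'dq': array([-0.,  0.,  0.,  0.,  0., -0.]), 'joint_torque': array([  0.  , -58.33,  29.34,   6.94,  -0.01,  -0.  ]), 'tool_pos': array([175.26, 651.34, 230.36]), 'tcp_rot': array([ 1.4 ,  1.07, -1.4 ]), 'contact_force': array([ 0.16, -0.47,  0.89]), 'wrist_torque': array([-0.01, -0.  ,  0.02]), 'gripper_width': 85.43907889792871}
scene [[362.89   0.   261.26]
 [  0.   362.89 193.63]
 [  0.     0.     1.  ]] [[  -0.51   -0.56    0.65 -125.12]
 [  -0.86    0.32   -0.41  460.84]
 [   0.02   -0.77   -0.64  672.29]
 [   0.      0.      0.      1.  ]]
top [[357.11   0.   257.78]
 [  0.   357.11 189.32]
 [  0.     0.     1.  ]] [[ -0.01  -0.98   0.19 307.76]
 [ -1.     0.01  -0.03 108.73]
 [  0.03  -0.19  -0.98 967.62]
 [  0.     0.     0.     1.  ]]
wrist [[332.44   0.   252.07]
 [  0.   332.44 192.41]
 [  0.     0.     1.  ]] [[ -0.26  -0.93  -0.26 239.56]
 [ -0.97   0.25   0.07 632.53]
 [  0.     0.27  -0.96 373.36]
 [  0.     0.     0.     1.  ]]
```

View pics/scene0.png

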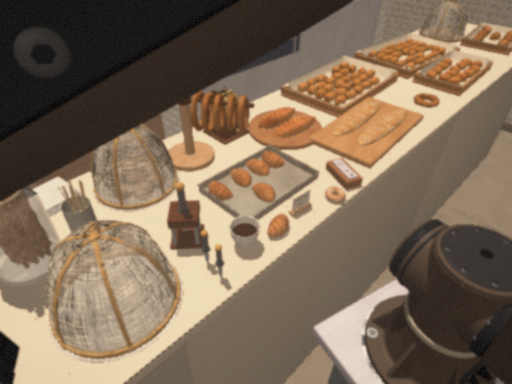

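View pics/top0.png

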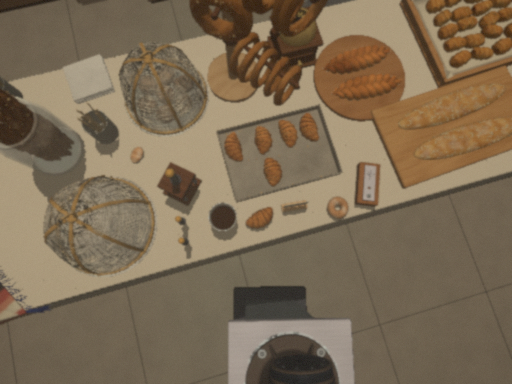

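```bash
python3 - <<'E'
from h import *
a=cv2.imread("pics/scene0.png");b=cv2.imread("pics/top0.png")
c=lambda im,x,y,w,h,f:cv2.resize(im[y:y+h,x:x+w],None,fx=f,fy=f,interpolation=cv2.INTER_CUBIC)
# each tile 400x300 
t=[c(a,155,175,80,100,4),c(a,315,145,60,50,5),c(b,145,150,80,100,4),c(b,340,155,60,60,5)]
o=np.zeros((600,800,3),np.uint8)
L=[(0,0,c(a,155,175,80,100,3.8)),(400,0,c(b,150,155,80,100,3.8)),]
# scene left 304x380 ; 
o[:380,:304]=c(a,155,175,80,100,3.8); o[:380,310:614]=c(b,150,155,80,100,3.8)
o[382:598,:288]=c(a,315,150,64,48,4.5); o[382:598,310:598]=c(b,340,158,64,48,4.5)
cv2.imwrite("pics/crop1.png",o)
E
```

```text
(no output)
```

View pics/crop1.png

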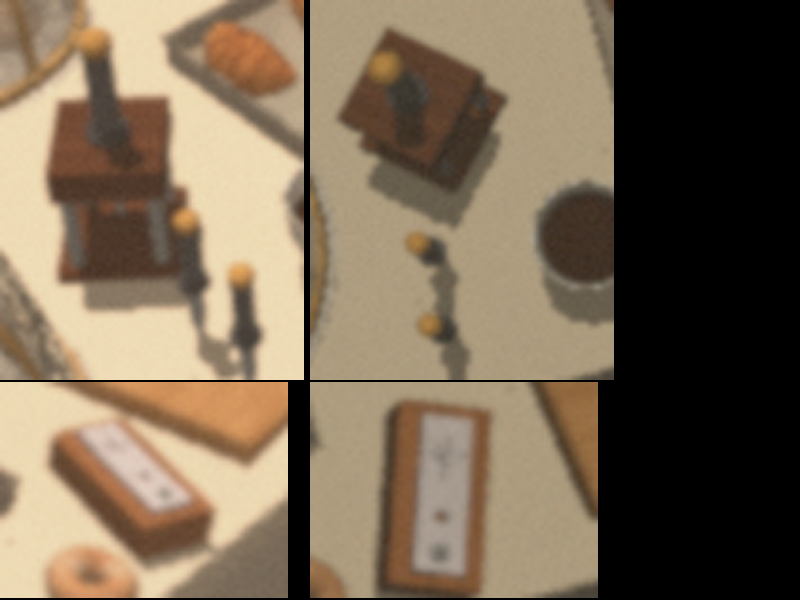

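The scene and top crops show the large punch standing in the stand, with its cap at scene (179.5,186) and top (169.5,172.4). Two smaller look-alikes stand in front of it. The cross is at scene (340,164) and top (370,174), at the far end of the strap.

```bash
python3 - <<'E'
from h import *
np.set_printoptions(precision=1,suppress=True)
S=cam("scene");T=cam("top")
f=lambda n,a,b:print(n,*tri([ray(*S,a),ray(*T,b)]))
sc=lambda x,y:(155+x/3.8,175+y/3.8); tp=lambda x,y:(150+(x-310)/3.8,155+y/3.8)
s2=lambda x,y:(315+x/4.5,150+(y-382)/4.5); t2=lambda x,y:(340+(x-310)/4.5,158+(y-382)/4.5)
f("cap",sc(93,42),tp(384,66))
f("spot",s2(113,445),t2(444,455)); f("hole",s2(145,476),t2(441,515)); f("screw",s2(165,493),t2(439,551))
f("bigtop corner R",sc(168,100),tp(483,72));f("corner near",sc(167,183),tp(432,165));f("corner L",sc(48,180),tp(340,118));f("corner far",sc(60,103),tp(390,30))
f("small1",sc(186,221),tp(417,243));f("small2",sc(240,276),tp(430,324))
f("cup",(245,223),(223,212))
s=get_state();print(R.from_rotvec(s["tcp_rot"]).as_matrix())
E
```

```text
cap [502.7 285.  164.9] [np.float64(0.2320208899026721), np.float64(0.2320208899027296)]
spot [ 526.6 -225.7   33.9] [np.float64(0.2729618887028153), np.float64(0.2729618887027741)]
hole [ 489.8 -221.9   32.7] [np.float64(0.5936137060679566), np.float64(0.5936137060680934)]
screw [ 467.4 -218.8   34.4] [np.float64(0.8830511879792113), np.float64(0.8830511879790494)]
bigtop corner R [517.6 237.5  88. ] [np.float64(0.8098611636855951), np.float64(0.8098611636856203)]
corner near [455.  268.3  82.8] [np.float64(1.528835818652544), np.float64(1.5288358186525173)]
corner L [486.6 329.5  87.7] [np.float64(0.10869235770753215), np.float64(0.10869235770745717)]
corner far [545.9 299.1  90.5] [np.float64(0.7343475600271717), np.float64(0.7343475600272725)]
small1 [403.  275.2  99.7] [np.float64(0.6000631483375175), np.float64(0.6000631483374574)]
small2 [351.9 265.9  97.7] [np.float64(0.6189258916297807), np.float64(0.6189258916297014)]
cup [422.  167.   62.3] [np.float64(2.4689212951857153), np.float64(2.4689212951858646)]
[[-0.   1.  -0.3]
 [-0.  -0.3 -1. ]
 [-1.   0.   0. ]]
```

View pics/wrist0.png

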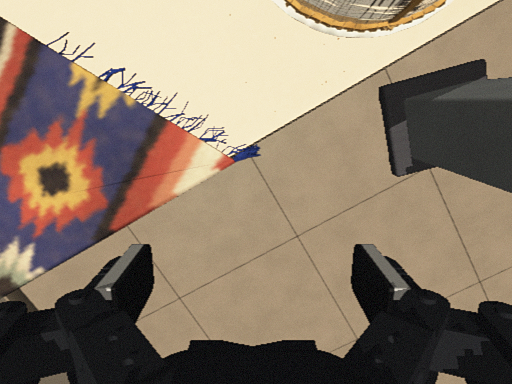

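The wrist view shows only the rug, the counter edge and the rim of a dome; no job items are in it. The triangulated heights agree with the text: cap about 165 against a top of 172, and spot 34. Next I'll work out how high the dome stands and the approach move.

```bash
cat >> h.py <<'E'
def togo(p,s=None):
    s=s or get_state(); return R.from_rotvec(s["tcp_rot"]).as_matrix().T@(np.array(p)-s["tool_pos"])
np.set_printoptions(precision=2,suppress=True)
E
python3 - <<'E'
from h import *
S=cam("scene");T=cam("top")
print("dome apex",tri([ray(*S,(95,230)),ray(*T,(75,214))]),"dome2",tri([ray(*S,(140,132)),ray(*T,(155,57))]))
s=get_state(); print(R.from_rotvec(s["tcp_rot"]).as_matrix())
print(togo([502,284,230]), togo([526,-226,230]))
E
```

```text
dome apex (array([403.93, 471.93, 207.91]), [np.float64(1.5808091933553887), np.float64(1.5808091933552717)]) dome2 (array([770.71, 308.92, 180.07]), [np.float64(18.65627373004372), np.float64(18.656273730043754)])
[[-0.    0.97 -0.26]
 [-0.   -0.26 -0.97]
 [-1.    0.    0.  ]]
[  0.97 410.99 269.95] [  1.6  566.7  756.19]
```

```bash
python3 -m creep '[[0.085,[-0.03,0,0],0],[0.085,[-0.04,0,0],0],[0.085,[0,0.025,0.017],0],[0.085,[0,0.03,0.02],0],[0.085,[0,0.03,0.02],0],[0.085,[0,0.03,0.02],0],[0.085,[0,0.03,0.02],0],[0.085,[0,0.03,0.02],0],[0.085,[0,0.03,0.02],0],[0.085,[0,0.03,0.02],0],[0.085,[0,0.03,0.02],0],[0.085,[0,0.03,0.02],0],[0.085,[0,0.03,0.02],0],[0.085,[0,0.03,0.02],0],[0.085,[0,0.03,0.02],0],[0.085,[0,0.026,0.013],0],[0.085,[0,0,0],0],[0.085,[0,0,0],0]]'
python3 - <<'E'
from h import *
s=get_state(); print(s["tool_pos"],s["contact_force"],s["clock"],s["joint_pos"]); cv2.imwrite("pics/w1.png",capture("wrist"))
K,T=cam("wrist",s)
for p in([502.7,285,172],[501.3,283.6,98],[403,275,100]): print(p,proj(K,T,p))
print(togo([502.7,285,300]))
E
```

```text
clock: 1.95
tool_pos: [502.3, 283.7, 300.9]
tcp_rot: [1.401, 1.072, -1.402]
contact_force: [-1.0, -0.7, -0.4]
gripper_width: 85.1
[502.31 283.69 300.88] [-1.01 -0.74 -0.37] 1.95 [ 0.85  0.16 -0.1  -0.   -1.31  0.45]
[502.7, 285, 172] [248.41 183.27]
[501.3, 283.6, 98] [250.76 167.41]
[403, 275, 100] [281.   248.74]
[ 1.    0.54 -0.96]
```

View pics/w1.png

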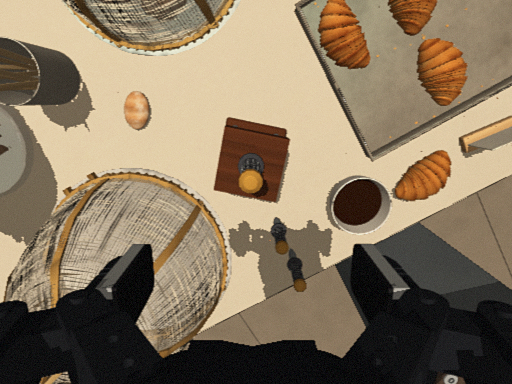

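The wrist view shows the punch cap at about (250,182) and the collar near (250,163). The small look-alikes are at (282,245) and (298,285). I'll segment the cap to refine its position.

```bash
python3 - <<'E'
from h import *
s=get_state();K,T=cam("wrist",s)
im=cv2.imread("pics/w1.png"); c=im[120:215,200:305]; hsv=cv2.cvtColor(c,cv2.COLOR_BGR2HSV)
m=((hsv[...,2]>130)&(hsv[...,0]<28)&(hsv[...,1]>110)).astype(np.uint8)
n,l,st,ce=cv2.connectedComponentsWithStats(m)
for i in range(1,n):
    if st[i,4]>60: print(st[i],ce[i]+[200,120])
for z in (168,172): print(z,onz(K,T,(250.5,182.5),z))
cv2.imwrite("pics/w1c.png",cv2.resize(c,None,fx=7,fy=6,interpolation=cv2.INTER_CUBIC))
E
```

```text
[ 39  50  23  23 421] [249.98 181.05]
168 [501.55 283.95 168.  ]
172 [502.49 283.68 172.  ]
```

View pics/w1c.png

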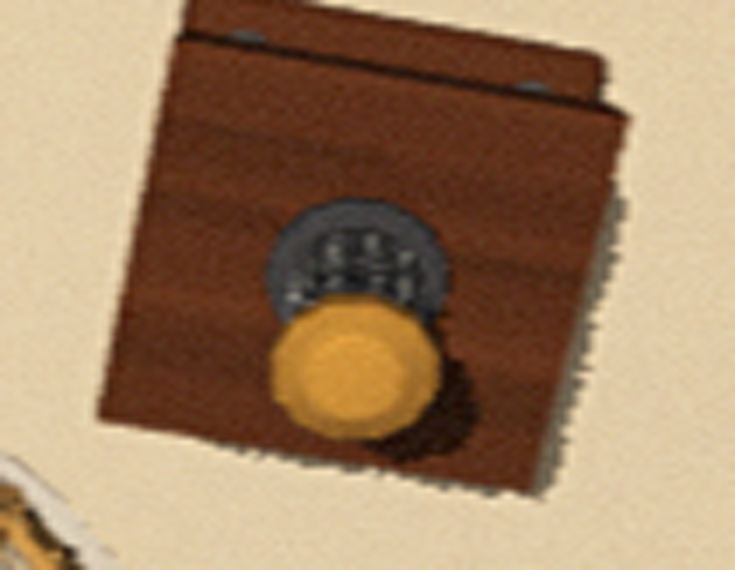

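The cap centre at (250,182.2) gives an axis at about (502.5, 284), which agrees with the collar. The TCP is already aligned, so I'll descend 187 mm and grasp at z ≈ 133.

```bash
python3 -m creep '[[0.085,[0.03,0,0],0],[0.085,[0.045,0,0],0],[0.07,[0.045,0,0],0],[0.06,[0.04,0,0],0],[0.05,[0.027,0,0],0],[0.04,[0,0,0],0],[0.03,[0,0,0],0]]' 70
python3 -m creep '[[0.01,[0,0,0],0],[0.01,[0,0,0],0],[0.01,[0,0,0],0],[0.01,[0,0,0],0],[0.01,[0,0,0],0],[0.01,[0,0,0],0]]' 70
```

```text
clock: 2.7
tool_pos: [502.0, 285.1, 114.9]
tcp_rot: [1.399, 1.074, -1.399]
contact_force: [-0.9, 0.9, 1.1]
gripper_width: 30.3
clock: 3.3
tool_pos: [502.9, 285.4, 116.4]
tcp_rot: [1.403, 1.074, -1.397]
contact_force: [-2.5, 1.1, 7.4]
gripper_width: 16.2
```

```bash
python3 -m creep '[[0.01,[-0.005,0,0],0],[0.01,[-0.015,0,0],0],[0.01,[-0.025,0,0],0],[0.01,[-0.025,0,0],0],[0.01,[-0.025,0,0],0],[0.01,[-0.02,0,0],0],[0.01,[-0.005,0,0],0],[0.01,[0,0,0],0],[0.01,[0,0,0],0]]' 70
python3 - <<'E'
from h import *
s=get_state(); print(s["tool_pos"],s["tcp_rot"],s["contact_force"],s["gripper_width"])
cv2.imwrite("pics/w2.png",capture("wrist")); a=capture("scene")
print(togo([526.6,-225.7,234]))
w=cv2.imread("pics/w2.png")[140:380,130:390]
c=cv2.resize(a[130:260,150:240],None,fx=4,fy=4,interpolation=cv2.INTER_CUBIC)
w=cv2.resize(w,None,fx=1.65,fy=2.1667*1.0) if 0 else cv2.resize(w,(433,400))
o=np.zeros((520,800,3),np.uint8); o[:,:360]=c; o[:400,365:798]=w
cv2.imwrite("pics/v2.png",o)
E
```

```text
clock: 4.2
tool_pos: [501.5, 283.9, 233.1]
tcp_rot: [1.399, 1.073, -1.402]
contact_force: [-1.0, -0.6, -2.4]
gripper_width: 16.4
[501.48 283.85 233.12] [ 1.4   1.07 -1.4 ] [-1.04 -0.59 -2.36] 16.407927610005856
[ -0.42 156.68 485.48]
```

View pics/v2.png

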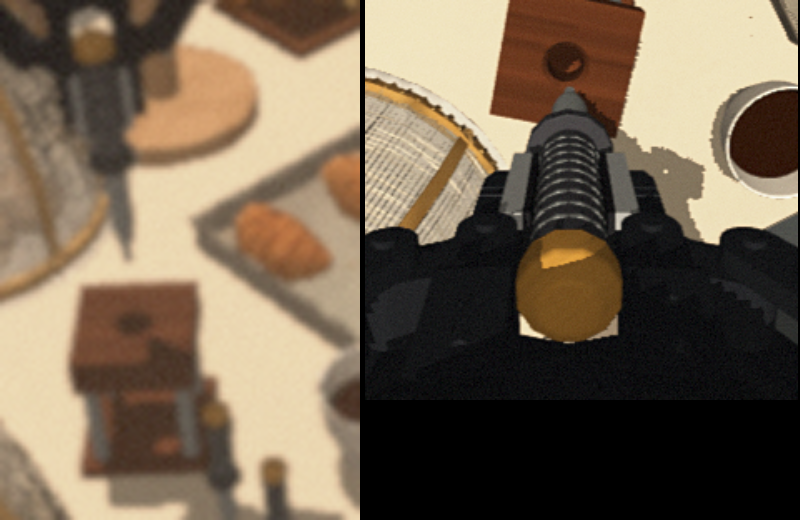

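Left (scene): the punch hangs from the gripper near vertical, with its tip at scene px (182,194.5). Right (wrist): the cap centre is at px (253,311), the tip at (254.3,193) and the empty stand hole at (251,177).

```bash
python3 - <<'E'
from h import *
s=get_state();i=camera_info("wrist");K=np.array(i["camera_matrix"]);M=np.array(i["mount"])
for x in(-57,-51,23,77,86,90,95,102): print(x,proj(K,M,[x,0,0]), proj(K,M,[x,2,0]))
S=cam("scene");W=np.eye(4);W[:3,:3]=R.from_rotvec(s["tcp_rot"]).as_matrix();W[:3,3]=s["tool_pos"]
for x in(-57,23,77,86,94,102): print(x,proj(*S,(W@[x,0,0,1])[:3]))
K,T=cam("wrist",s); print("hole",onz(K,T,(130+(565-365)/433*260,140+61/400*240),92))
E
```

```text
-57 [246.44 330.3 ] [246.42 324.63]
-51 [246.75 317.83] [246.73 312.41]
23 [248.92 230.77] [248.92 227.27]
77 [249.66 201.35] [249.65 198.57]
86 [249.75 197.69] [249.75 195.01]
90 [249.79 196.15] [249.78 193.51]
95 [249.83 194.29] [249.83 191.7 ]
102 [249.9  191.81] [249.89 189.28]
-57 [172.32 137.37]
23 [177.5  169.78]
77 [180.62 189.35]
86 [181.12 192.45]
94 [181.55 195.17]
102 [181.98 197.85]
hole [504.35 282.87  92.  ]
```

```bash
python3 -m creep '[[0.01,[0,0.005,0.017],0],[0.01,[0,0.01,0.031],0],[0.01,[0,0.01,0.031],0],[0.01,[0,0.01,0.031],0],[0.01,[0,0.01,0.031],0],[0.01,[0,0.01,0.031],0],[0.01,[0,0.01,0.031],0],[0.01,[0,0.01,0.031],0],[0.01,[0,0.01,0.031],0],[0.01,[0,0.01,0.031],0],[0.01,[0,0.01,0.031],0],[0.01,[0,0.01,0.031],0],[0.01,[0,0.01,0.031],0],[0.01,[0,0.01,0.031],0],[0.01,[0,0.01,0.031],0],[0.01,[0,0.005,0.017],0],[0.01,[0,0.005,0.017],0],[0.01,[0,0,0],0],[0.01,[0,0,0],0]]' 70
python3 -m creep '[[0.01,[0.02,0,0],0],[0.01,[0.03,0,0],0],[0.01,[0.02,0,0],0],[0.01,[0.01,0,0],0],[0.01,[0,0,0],0],[0.01,[0,0,0],0]]' 70
python3 - <<'E'
from h import *
s=get_state(); print(s["tool_pos"],s["tcp_rot"],s["contact_force"],s["joint_pos"])
K,T=cam("wrist",s); print("spot",proj(K,T,[526.6,-225.7,34]))
w=capture("wrist"); cv2.imwrite("pics/w3.png",w); a=capture("scene"); cv2.imwrite("pics/s3.png",a)
o=np.zeros((600,800,3),np.uint8)
o[:,:300]=cv2.resize(a[80:200,300:360],(300,600),interpolation=cv2.INTER_CUBIC); o[:,305:800]=cv2.resize(w[120:240,205:304],(495,600),interpolation=cv2.INTER_CUBIC)
cv2.imwrite("pics/v3.png",o)
E
```

```text
clock: 6.2
tool_pos: [525.1, -224.7, 233.5]
tcp_rot: [1.4, 1.074, -1.402]
contact_force: [-0.9, -0.0, -2.6]
gripper_width: 16.3
clock: 6.8
tool_pos: [526.4, -224.2, 155.1]
tcp_rot: [1.4, 1.073, -1.399]
contact_force: [1.1, 0.8, -2.0]
gripper_width: 16.3
[ 526.37 -224.18  155.14] [ 1.4   1.07 -1.4 ] [ 1.08  0.75 -2.02] [-0.06  0.25 -0.33  0.   -0.99  1.37]
spot [251.73 185.05]
```

View pics/v3.png

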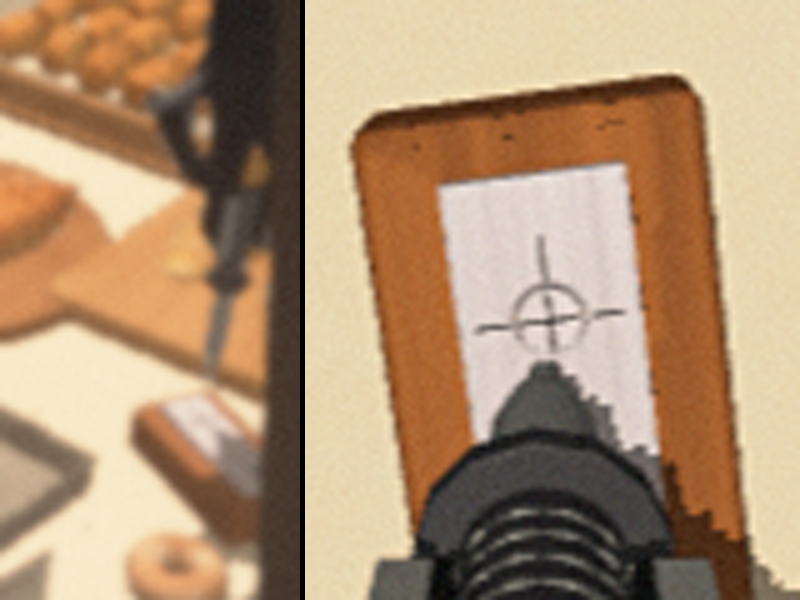

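The wrist crop puts the cross at px (253.8,184) and the punch tip at px (253,193.6). In the scene view the tip is at px (342.2,157).

```bash
python3 - <<'E'
from h import *
s=get_state();K,T=cam("wrist",s);S=cam("scene");Rm=R.from_rotvec(s["tcp_rot"]).as_matrix()
print("tip",tri([ray(K,T,(253,193.6)),ray(*S,(342.2,157))]),"spot",tri([ray(K,T,(253.8,184)),ray(*S,(340.1,164))]))
sp=onz(K,T,(253.8,184),34)
for z in(55,60,65,70):
    t=onz(K,T,(253,193.6),z); print(z,t,"tool delta",Rm.T@(sp-t))
E
```

```text
tip (array([ 525.91, -227.29,   59.57]), [np.float64(0.8124597142281118), np.float64(0.8124597142279819)]) spot (array([ 527.31, -227.35,   32.86]), [np.float64(0.3537794530574928), np.float64(0.3537794530574472)])
55 [ 525.25 -226.39   55.  ] tool delta [21.    2.31  0.7 ]
60 [ 526.59 -226.73   60.  ] tool delta [26.    0.91  0.72]
65 [ 527.93 -227.08   65.  ] tool delta [31.   -0.49  0.73]
70 [ 529.27 -227.42   70.  ] tool delta [36.   -1.88  0.75]
```

```bash
python3 -m creep '[[0.01,[0.007,0.0005,0.0007],0],[0.01,[0.007,0,0],0],[0.01,[0.004,0,0],0],[0.01,[0,0,0],0],[0.01,[0,0,0],0]]' 70
python3 - <<'E'
from h import *
s=get_state(); print(s["tool_pos"])
K,T=cam("wrist",s)
w=capture("wrist"); cv2.imwrite("pics/w4.png",w); a=capture("scene")
o=np.zeros((600,800,3),np.uint8)
o[:,:300]=cv2.resize(a[120:180,320:350],(300,600),interpolation=cv2.INTER_CUBIC); o[:,305:795]=cv2.resize(w[150:210,229:278],(490,600),interpolation=cv2.INTER_CUBIC)
cv2.imwrite("pics/v4.png",o)
E
```

```text
clock: 7.4
tool_pos: [526.0, -225.2, 136.1]
tcp_rot: [1.4, 1.073, -1.4]
contact_force: [-0.0, 0.0, -2.2]
gripper_width: 16.3
[ 526.04 -225.19  136.14]
```

View pics/v4.png

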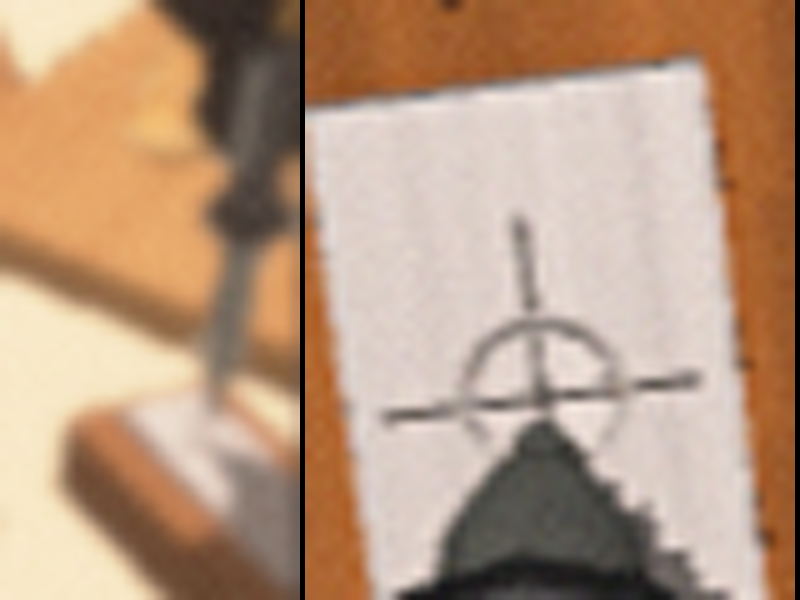

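The wrist crop puts the cross at px (252.8,189.6) and the tip centre at about (252.7,192.8). The cross will move down to the tip over the remaining few mm, so they are aligned to about 0.5 mm. Now I'll feel for contact, with Fz baseline −2.2.

```bash
python3 -m creep '[[0.01,[0.001,0,0],0],[0.01,[0.001,0,0],0],[0.01,[0,0,0],0]]'
python3 -m creep '[[0.01,[0.001,0,0],0],[0.01,[0.001,0,0],0],[0.01,[0,0,0],0]]'
```

```text
clock: 7.8
tool_pos: [526.0, -225.1, 134.2]
tcp_rot: [1.4, 1.073, -1.4]
contact_force: [0.7, 0.0, -2.6]
gripper_width: 16.5
clock: 8.1
tool_pos: [526.0, -225.1, 132.1]
tcp_rot: [1.4, 1.073, -1.4]
contact_force: [0.4, 0.3, -2.8]
gripper_width: 16.8
```

```bash
python3 -m creep '[[0.01,[0.001,0,0],0],[0.01,[0.001,0,0],0],[0.01,[0,0,0],0]]'
python3 -m creep '[[0.01,[0.001,0,0],0],[0.01,[0.001,0,0],0],[0.01,[0,0,0],0]]'
```

```text
clock: 8.4
tool_pos: [526.0, -225.1, 130.1]
tcp_rot: [1.4, 1.073, -1.4]
contact_force: [-0.2, -0.5, -2.0]
gripper_width: 16.3
clock: 8.7
tool_pos: [526.2, -225.1, 128.3]
tcp_rot: [1.4, 1.073, -1.4]
contact_force: [-0.3, -0.3, -1.7]
gripper_width: 16.4
```

```bash
python3 -m creep '[[0.01,[0.001,0,0],0],[0.01,[0.001,0,0],0],[0.01,[0,0,0],0]]'
python3 -m creep '[[0.01,[0.001,0,0],0],[0.01,[0.001,0,0],0],[0.01,[0,0,0],0]]'
```

```text
clock: 9.0
tool_pos: [526.3, -225.2, 126.6]
tcp_rot: [1.4, 1.073, -1.4]
contact_force: [0.2, -0.2, 2.3]
gripper_width: 16.6
clock: 9.3
tool_pos: [526.4, -225.2, 124.6]
tcp_rot: [1.4, 1.073, -1.4]
contact_force: [-0.7, 0.3, 5.0]
gripper_width: 16.6
```

Contact came at about TCP z 128, with a net 7 N now. I'll check the alignment once before the snap.

```bash
python3 - <<'E'
from h import *
w=capture("wrist"); cv2.imwrite("pics/w5.png",w)
cv2.imwrite("pics/v5.png",cv2.resize(w[150:210,229:278],(490,600),interpolation=cv2.INTER_CUBIC))
E
```

```text
(no output)
```

View pics/v5.png

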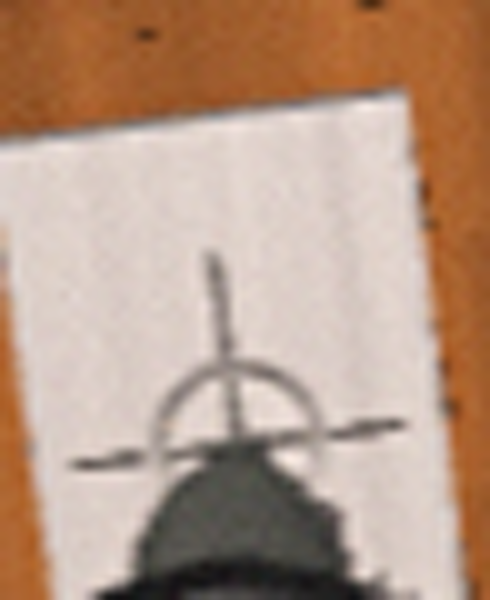

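The visible far edge of the pin sits on the cross centre (239,444), so the pin axis may be 1.5–2.5 mm short of it along tool +y. That is too close to the 3 mm limit. I'll lift 6 mm, shift +1.8 mm in tool y, come back down and look again.

```bash
python3 -m creep '[[0.01,[-0.003,0,0],0],[0.01,[-0.003,0,0],0],[0.01,[0,0.0018,0],0],[0.01,[0,0,0],0],[0.01,[0.001,0,0],0],[0.01,[0.001,0,0],0],[0.01,[0,0,0],0],[0.01,[0,0,0],0]]'
python3 - <<'E'
from h import *
w=capture("wrist"); cv2.imwrite("pics/w6.png",w)
cv2.imwrite("pics/v6.png",cv2.resize(w[160:210,229:278],(686,600),interpolation=cv2.INTER_CUBIC))
E
```

```text
clock: 10.15
tool_pos: [527.8, -225.6, 128.3]
tcp_rot: [1.4, 1.073, -1.4]
contact_force: [-0.3, 0.6, -0.2]
gripper_width: 16.3
```

View pics/v6.png

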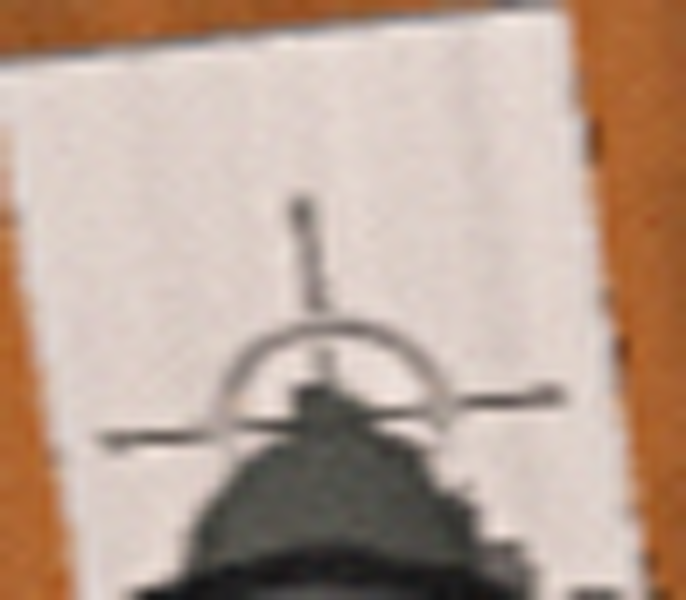

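The pin's far edge is now 1.7 mm beyond the cross centre, so its axis is within about 1 mm of it. I'll press in steps, with contact just beginning now.

```bash
python3 -m creep '[[0.01,[0.001,0,0],0],[0.01,[0.001,0,0],0],[0.01,[0.001,0,0],0],[0.01,[0.001,0,0],0],[0.01,[0,0,0],0]]'
python3 -m creep '[[0.01,[0.001,0,0],0],[0.01,[0,0,0],0]]'
```

```text
clock: 10.7
tool_pos: [528.1, -225.7, 124.6]
tcp_rot: [1.4, 1.073, -1.4]
contact_force: [-1.2, 0.9, 5.8]
gripper_width: 16.3
clock: 10.9
tool_pos: [528.1, -225.7, 123.7]
tcp_rot: [1.4, 1.073, -1.4]
contact_force: [-1.5, 0.3, 6.6]
gripper_width: 16.5
```

Net force is about 9 N, so I'll use finer steps.

```bash
python3 -m creep '[[0.01,[0.001,0,0],0],[0.01,[0,0,0],0]]'; python3 -m creep '[[0.01,[0.0005,0,0],0],[0.01,[0,0,0],0]]'
```

```text
clock: 11.1
tool_pos: [528.2, -225.8, 122.9]
tcp_rot: [1.4, 1.072, -1.399]
contact_force: [-1.3, 0.6, 7.1]
gripper_width: 16.5
clock: 11.3
tool_pos: [528.2, -225.8, 122.5]
tcp_rot: [1.4, 1.072, -1.399]
contact_force: [-2.4, 0.4, 7.7]
gripper_width: 16.7
```

```bash
python3 -m creep '[[0.01,[0.0005,0,0],0],[0.01,[0,0,0],0]]'; python3 -m creep '[[0.01,[0.0005,0,0],0],[0.01,[0,0,0],0]]'
```

```text
clock: 11.5
tool_pos: [528.3, -225.8, 122.1]
tcp_rot: [1.4, 1.072, -1.399]
contact_force: [-1.9, 1.6, 8.6]
gripper_width: 16.9
clock: 11.7
tool_pos: [528.3, -225.8, 121.8]
tcp_rot: [1.4, 1.072, -1.399]
contact_force: [-2.4, 1.5, 9.3]
gripper_width: 16.2
```

```bash
python3 -m creep '[[0.01,[0.0005,0,0],0],[0.01,[0,0,0],0]]'
```

```text
clock: 11.9
tool_pos: [528.3, -225.8, 121.3]
tcp_rot: [1.4, 1.072, -1.399]
contact_force: [-3.2, 1.4, 10.1]
gripper_width: 16.2
```

```bash
python3 -m creep '[[0.01,[0.0004,0,0],0],[0.01,[0,0,0],0]]'
```

```text
clock: 12.1
tool_pos: [528.4, -225.8, 121.0]
tcp_rot: [1.4, 1.072, -1.399]
contact_force: [-3.1, 1.6, 9.6]
gripper_width: 16.6
```

```bash
python3 -m creep '[[0.01,[0.0004,0,0],0],[0.01,[0,0,0],0]]'
```

```text
clock: 12.3
tool_pos: [528.4, -225.9, 120.7]
tcp_rot: [1.4, 1.072, -1.399]
contact_force: [-2.4, 1.3, 10.4]
gripper_width: 16.4
```

```bash
python3 -m creep '[[0.01,[0.0004,0,0],0],[0.01,[0,0,0],0]]'
```

```text
clock: 12.5
tool_pos: [528.4, -225.9, 120.3]
tcp_rot: [1.4, 1.072, -1.399]
contact_force: [-2.4, 1.8, 10.9]
gripper_width: 16.6
```

```bash
python3 -m creep '[[0.01,[0,0,0],0]]'
```

```text
clock: 12.6
tool_pos: [528.5, -225.9, 120.4]
tcp_rot: [1.4, 1.072, -1.399]
contact_force: [-2.7, 1.5, 10.4]
gripper_width: 16.5
```

```bash
python3 -m creep '[[0.01,[0.0004,0,0],0],[0.01,[0,0,0],0]]'
```

```text
clock: 12.8
tool_pos: [528.3, -225.8, 119.7]
tcp_rot: [1.4, 1.072, -1.399]
contact_force: [-1.9, 1.0, 8.5]
gripper_width: 16.6
```

```bash
python3 -m creep '[[0.01,[0,0,0],0]]'
```

```text
clock: 12.9
tool_pos: [528.3, -225.8, 119.6]
tcp_rot: [1.4, 1.072, -1.399]
contact_force: [-2.9, 0.3, 9.2]
gripper_width: 16.5
```

Force fell from about 10.7 to 8.8 and the tool dropped further than commanded, which looks like the snap. I'll check by unloading 4 mm: before the snap Fz was 6.6 at z 123.7, so about 3 N or more below that means the mark is sunk.

```bash
python3 -m creep '[[0.01,[-0.002,0,0],0],[0.01,[-0.002,0,0],0],[0.01,[0,0,0],0],[0.01,[0,0,0],0]]'; python3 -m creep '[[0.01,[-0.001,0,0],0],[0.01,[0,0,0],0]]'
```

```text
clock: 13.3
tool_pos: [528.0, -225.6, 122.8]
tcp_rot: [1.4, 1.073, -1.4]
contact_force: [-1.0, 0.1, 3.9]
gripper_width: 16.6
clock: 13.5
tool_pos: [527.8, -225.6, 123.7]
tcp_rot: [1.4, 1.073, -1.4]
contact_force: [-0.3, -0.0, 2.6]
gripper_width: 16.6
```

At the same height the force is 3–4 N lower, which matches a 2.5 mm mark. I'll lift and look at the spot.

```bash
python3 -m creep '[[0.01,[-0.01,0,0],0],[0.01,[-0.025,0,0],0],[0.01,[-0.03,0,0],0],[0.01,[-0.03,0,0],0],[0.01,[-0.015,0,0],0],[0.01,[0,0,0],0],[0.01,[0,0,0],0]]'
python3 - <<'E'
from h import *
s=get_state(); print(s["tool_pos"])
w=capture("wrist"); cv2.imwrite("pics/w7.png",w)
K,T=cam("wrist",s); u=proj(K,T,[527,-227,34]).astype(int); print(u)
o=np.zeros((600,800,3),np.uint8)
o[:,:400]=cv2.resize(w[u[1]-30:u[1]+30,u[0]-20:u[0]+20],(400,600),interpolation=cv2.INTER_CUBIC)
o[:400,405:795]=cv2.resize(w[140:380,135:369],(390,400))
cv2.imwrite("pics/v7.png",o)
print("to seat xy, tool axes",togo([502.3,283.9,233]))
E
```

```text
clock: 14.2
tool_pos: [527.3, -225.3, 232.9]
tcp_rot: [1.401, 1.074, -1.401]
contact_force: [-1.0, 0.5, -2.8]
gripper_width: 16.4
[ 527.32 -225.26  232.95]
[252 167]
to seat xy, tool axes [  -0.19 -156.3  -485.21]
```

View pics/v7.png

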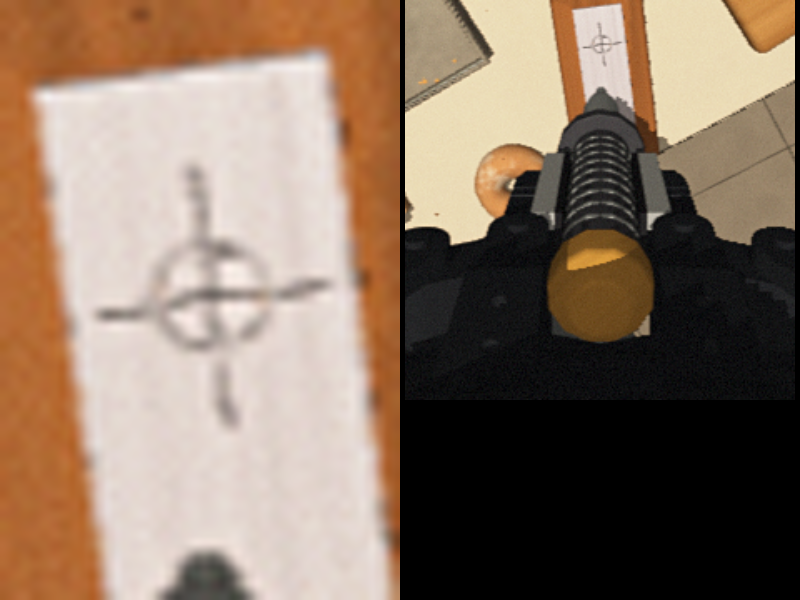

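The close crop shows the cross lines stepped inside the ring at about (180,300), which fits a sunk disc. The punch sits unchanged in the jaws. Now I'll return along the same path.

```bash
python3 -m creep '[[0.01,[0,-0.0057,-0.0172],0],[0.01,[0,-0.01,-0.031],0],[0.01,[0,-0.01,-0.031],0],[0.01,[0,-0.01,-0.031],0],[0.01,[0,-0.01,-0.031],0],[0.01,[0,-0.01,-0.031],0],[0.01,[0,-0.01,-0.031],0],[0.01,[0,-0.01,-0.031],0],[0.01,[0,-0.01,-0.031],0],[0.01,[0,-0.01,-0.031],0],[0.01,[0,-0.01,-0.031],0],[0.01,[0,-0.01,-0.031],0],[0.01,[0,-0.01,-0.031],0],[0.01,[0,-0.01,-0.031],0],[0.01,[0,-0.01,-0.031],0],[0.01,[0,-0.0057,-0.0172],0],[0.01,[0,-0.0057,-0.0172],0],[0.01,[0,0,0],0],[0.01,[0,0,0],0],[0.01,[0,0,0],0]]'
python3 - <<'E'
from h import *
P=[]
for k in range(1): P.append(get_state()["tool_pos"])
w=capture("wrist"); cv2.imwrite("pics/w8.png",w); print(P)
v=cv2.imread("pics/w2.png")
# image shift of the stand patch and of the punch between pick-lift and now
for n,(x0,y0,x1,y1) in {"stand":(205,140,300,185),"punch":(232,230,278,340)}.items():
    r=cv2.phaseCorrelate(np.float32(cv2.cvtColor(v,6))[y0:y1,x0:x1],np.float32(cv2.cvtColor(w,6))[y0:y1,x0:x1]); print(n,r)
o=np.hstack([cv2.resize(i[135:235,205:304],(396,400),interpolation=cv2.INTER_CUBIC) for i in(v,w)]); cv2.imwrite("pics/v8.png",o)
E
```

```text
clock: 16.25
tool_pos: [502.2, 283.4, 233.4]
tcp_rot: [1.4, 1.073, -1.401]
contact_force: [-0.6, -0.7, -1.5]
gripper_width: 17.1
[array([502.23, 283.39, 233.44])]
stand ((-0.34668191443411445, 1.2599211780702184), 0.9312420924504597)
punch ((-0.15613472540190187, 0.022064291227934518), 0.6920758730835385)
```

I've reached the limit on viewed pictures. Phase correlation against the pick-lift picture shows the punch unmoved in the grip, and the stand displaced by (−0.35,+1.26) px. So I need about −1.0 mm in tool y and −0.3 mm in tool z.

```bash
python3 -m creep '[[0.01,[0,-0.001,-0.0003],0],[0.01,[0,0,0],0],[0.01,[0,0,0],0]]'
python3 - <<'E'
from h import *
w=capture("wrist"); v=cv2.imread("pics/w2.png"); g=lambda i:np.float32(cv2.cvtColor(i,6))[140:185,205:300]
print(cv2.phaseCorrelate(g(v),g(w)))
E
python3 -m creep '[[0.01,[0.01,0,0],0],[0.01,[0.015,0,0],0],[0.01,[0.015,0,0],0],[0.01,[0.01,0,0],0],[0.01,[0.01,0,0],0],[0.01,[0,0,0],0]]'
```

```text
clock: 16.6
tool_pos: [501.5, 284.4, 233.9]
tcp_rot: [1.401, 1.073, -1.4]
contact_force: [-0.2, 0.9, -1.5]
gripper_width: 16.4
((0.5966156875217976, 0.5254172320730284), 1.055038898838339)
clock: 17.25
tool_pos: [500.7, 284.2, 172.0]
tcp_rot: [1.398, 1.073, -1.402]
contact_force: [-0.6, -0.7, -1.6]
gripper_width: 16.4
```

```bash
python3 -m creep '[[0.01,[0.005,0,0],0],[0.01,[0.005,0,0],0],[0.01,[0.005,0,0],0],[0.01,[0,0,0],0]]'; python3 -m creep '[[0.01,[0.008,0,0],0],[0.01,[0.008,0,0],0],[0.01,[0.008,0,0],0],[0.01,[0.005,0,0],0],[0.01,[0,0,0],0]]'
```

```text
clock: 17.65
tool_pos: [501.1, 284.5, 158.0]
tcp_rot: [1.399, 1.073, -1.401]
contact_force: [-0.0, 0.2, -2.5]
gripper_width: 16.5
clock: 18.15
tool_pos: [501.0, 284.3, 128.6]
tcp_rot: [1.399, 1.073, -1.402]
contact_force: [0.3, -1.4, -1.9]
gripper_width: 16.8
```

```bash
python3 -m creep '[[0.01,[0.005,0,0],0],[0.01,[0.004,0,0],0],[0.01,[0.001,0,0],0],[0.01,[0,0,0],0]]'; python3 -m creep '[[0.01,[0.001,0,0],0],[0.01,[0,0,0],0]]'; python3 -m creep '[[0.01,[0.001,0,0],0],[0.01,[0,0,0],0]]'
```

```text
clock: 18.55
tool_pos: [501.3, 284.7, 119.5]
tcp_rot: [1.4, 1.073, -1.4]
contact_force: [-0.2, 0.5, -1.7]
gripper_width: 16.5
clock: 18.75
tool_pos: [501.4, 284.7, 118.8]
tcp_rot: [1.4, 1.073, -1.4]
contact_force: [-0.1, -1.0, -2.1]
gripper_width: 16.4
clock: 18.95
tool_pos: [501.4, 284.7, 117.7]
tcp_rot: [1.4, 1.073, -1.4]
contact_force: [0.4, -0.4, -1.7]
gripper_width: 16.5
```

```bash
python3 -m creep '[[0.01,[0.001,0,0],0],[0.01,[0,0,0],0]]'; python3 -m creep '[[0.01,[0.0005,0,0],0],[0.01,[0,0,0],0]]'
```

```text
clock: 19.15
tool_pos: [501.3, 284.7, 116.6]
tcp_rot: [1.4, 1.073, -1.4]
contact_force: [0.3, -0.8, -1.5]
gripper_width: 16.3
clock: 19.35
tool_pos: [501.4, 284.7, 116.5]
tcp_rot: [1.4, 1.073, -1.4]
contact_force: [-1.6, -0.8, 2.3]
gripper_width: 16.2
```

```bash
python3 -m creep '[[0.01,[0.0005,0,0],0],[0.01,[0,0,0],0]]'
```

```text
clock: 19.55
tool_pos: [501.4, 284.7, 116.5]
tcp_rot: [1.4, 1.073, -1.4]
contact_force: [-3.4, -0.3, 5.8]
gripper_width: 16.3
```

The collar touched down at z 116.5, the same height as at the pick. I'll release in steps and rise straight up.

```bash
python3 -m creep '[[0.02,[0,0,0],0],[0.022,[0,0,0],0],[0.026,[0,0,0],0],[0.035,[0,0,0],0],[0.06,[0,0,0],0],[0.085,[0,0,0],0],[0.085,[0,0,0],0],[0.085,[0,0,0],0],[0.085,[0,0,0],0]]' 20
python3 -m creep '[[0.085,[-0.01,0,0],0],[0.085,[-0.03,0,0],0],[0.085,[-0.04,0,0],0],[0.085,[-0.05,0,0],0],[0.085,[-0.04,0,0],0],[0.085,[-0.014,0,0],0],[0.085,[0,0,0],0],[0.085,[0,0,0],0],[0.085,[0,0,0],0]]'
python3 - <<'E'
from h import *
w=capture("wrist"); v=cv2.imread("pics/w1.png"); g=lambda i:np.float32(cv2.cvtColor(i,6))
W,V=g(w),g(v); s=get_state(); print(s["tool_pos"])
def match(y0,y1,x0,x1,A,B):
    m=cv2.matchTemplate(B[y0-8:y1+8,x0-8:x1+8],A[y0:y1,x0:x1],cv2.TM_CCOEFF_NORMED); _,q,_,l=cv2.minMaxLoc(m); return round(q,3),l[0]-8,l[1]-8
for n,b in {"stand":(118,150,215,290),"punch":(152,196,236,266),"smalls":(215,292,265,310),"cup":(172,235,325,395),"bun":(145,205,390,460)}.items(): print(n,match(*b,V,W))
for n in("scene","top"):
    A,B=g(cv2.imread(f"pics/{n}0.png")),g(capture(n))
    bx={"scene":{"punch":(180,213,170,192),"smalls":(228,275,198,226),"cup":(212,245,228,262),"bun":(213,240,266,292),"card":(188,217,288,314),"block":(154,190,325,363),"ring":(184,206,322,348)},"top":{"punch":(165,195,160,200),"smalls":(212,245,172,192),"cup":(200,232,208,240),"bun":(205,232,245,275),"card":(198,218,280,310),"ring":(194,220,326,350),"block":(160,210,354,384)}}[n]
    for k,b in bx.items(): print(n,k,match(*b,A,B))
c=w[120:215,200:305];h=cv2.cvtColor(c,cv2.COLOR_BGR2HSV)
m=((h[...,2]>130)&(h[...,0]<28)&(h[...,1]>110)).astype(np.uint8);_,l,st,ce=cv2.connectedComponentsWithStats(m)
for i in range(1,len(st)):
    if st[i,4]>60: print("cap",st[i],ce[i]+[200,120])
E
```

```text
clock: 20.45
tool_pos: [501.4, 284.7, 115.7]
tcp_rot: [1.4, 1.073, -1.4]
contact_force: [0.0, -0.3, 0.4]
gripper_width: 84.8
clock: 21.35
tool_pos: [500.8, 284.3, 298.2]
tcp_rot: [1.398, 1.073, -1.402]
contact_force: [0.3, 0.2, -0.9]
gripper_width: 84.8
[500.85 284.27 298.21]
stand (0.986, 0, -1)
punch (0.963, 1, 0)
smalls (0.979, 0, 0)
cup (0.984, 0, -1)
bun (0.984, 1, -1)
scene punch (0.993, 0, 0)
scene smalls (0.911, 0, -1)
scene cup (0.999, 0, 0)
scene bun (0.999, 0, 0)
scene card (0.999, 0, 0)
scene block (0.999, 0, 0)
scene ring (0.998, 0, 0)
top punch (0.992, 0, 0)
top smalls (0.633, 0, 0)
top cup (0.999, 0, 0)
top bun (0.998, 0, 0)
top card (0.998, 0, 0)
top ring (0.996, 0, 0)
top block (0.998, 0, 0)
cap [ 39  50  24  23 426] [251.02 181.  ]
```

The punch is back upright at its original pixel position in the scene and top views. The other items match too, except the small punches, which match poorly in the top view (0.63); the wrist view shows them in place (0.98). Handing in.

```bash
python3 -c "
from h import *
print(sign_off())"
```

```text
the job is handed in; nothing more can be done
None
```

The drill spot is marked, the punch is back in its stand, and the job is handed in at about 21.5 s. I took the largest punch from the stand and felt contact at TCP z ≈ 128. One look then showed the point 1.5–2.5 mm off the cross, so I lifted and shifted it 1.8 mm before pressing.

**Snap:** It came at a net force of about 13 N, with a drop of about 2 N. I stopped there; the highest net force I read was about 13 N, well under the 20 N limit. On unloading, the force at the same height was 3–4 N lower than before, which fits a 2.5 mm mark. I could not see the mark clearly in the picture; the cross lines only look slightly stepped inside the ring.

**Return:** The collar touched down at the same height as at the pick (TCP z 116.5). I released, rose clear and saw no contact force.

**Last checks:**
- **Punch:** it matches its original place and upright look in all three cameras to within 1 pixel.
- **Cup and bun:** unmoved in all three views.
- **Card, ring cookie and block:** unmoved in the scene and top views. I did not check the biscuit, but the arm did not knowingly touch it.
- **Small punches:** these disagreed. They match in the wrist view (0.98) and fairly well in the scene view (0.91), but poorly in the top view (0.63). The arm's own shadow or cover is my likely explanation, as it hung over them.
- **Viewing limit:** the 12-picture limit was used up before the return, so the seating and last checks are numerical only.

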